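# Gauge a brass blank in the taper slot and set the pointer

## Task

Find the size of the brass blank that stands alone on the square cork pad: stand it in the wide end of the steel taper gauge's slot, slide it along the slot, upright, until it wedges, and leave it there. Then slide the gauge's pointer along its rail until it is level with the middle of the wedged blank, and let go. Leave the two blanks on the wooden board, the spanner and the bottle where they are.

Things in the scene. Friction and masses are not known exactly. Their poses are not given: they have to be found in the camera images.
- gauge: steel taper gauge screwed to the bench: plate 190 x 150 x 8 mm, x -100 to +90, y -45 to +105 mm. Origin at table level under mid-slot; x runs along the slot from wide mouth (x -60) to narrow end (x +60). The slot, open above, lies between two 18 mm wide bars with tops 24 mm above the table; its floor is the plate's top. The pointer's rail runs parallel at y +80 mm.
- slot_mouth (a point): middle of the slot's wide mouth, 36 mm wide, on the slot floor 8 mm above the table; 40 mm of bare plate, level with the floor, lies in front of it
- slot_end (a point): middle of the slot's narrow end, 12 mm wide, on the slot floor, 120 mm from the mouth; the width shrinks evenly, 1 mm per 5 mm of length
- pointer_fin (a point): grip point on the pointer's upright aluminium fin, 52 mm above the table. The fin is 14 mm thick along the slot, 22 mm wide across it, from 28 to 64 mm above the table; below it a 26 x 26 mm rider block on the rail (16 to 28 mm above the table) carries a thin steel finger towards the slot.
- pointer_level (a point): point on the slot's centre line, on its floor, exactly level with the pointer's finger; it moves along the slot with the pointer
- pointer (a joint): travel of the pointer along its rail, in m, 0 to 0.14, growing towards the slot's narrow end; at 0 the pointer is 20 mm outside the mouth (x = -80 mm of the gauge). It stays where it is left; about 1 to 2 N slides it.
- cork_pad: square cork pad 70 x 70 mm, 6 mm thick, fixed on the bench; origin at the centre of its underside. The blank to be gauged stands on it, within about 10 mm of its middle.
- blank_a: brass round-bar blank standing upright, 60 mm high, one of three alike with diameters of 18, 22 and 26 mm, 0.1 to 0.35 kg, unmarked; pushed above the bars while not held, it tips; which of them stands on the cork pad changes, the other two stand on the wooden board. Origin at the centre of its underside, z up its axis.
- blank_b: brass round-bar blank standing upright, 60 mm high, one of three alike with diameters of 18, 22 and 26 mm, 0.1 to 0.35 kg, unmarked; pushed above the bars while not held, it tips; which of them stands on the cork pad changes, the other two stand on the wooden board. Origin at the centre of its underside, z up its axis.
- blank_c: brass round-bar blank standing upright, 60 mm high, one of three alike with diameters of 18, 22 and 26 mm, 0.1 to 0.35 kg, unmarked; pushed above the bars while not held, it tips; which of them stands on the cork pad changes, the other two stand on the wooden board. Origin at the centre of its underside, z up its axis.
- stock_board: wooden board 190 x 70 mm, 6 mm thick, long side along its x, fixed on the bench, with the two blanks that are to stay; origin at the centre of its underside
- spanner: steel spanner, 170 mm long, lying on the bench (bystander); origin at its middle, underneath, x along it
- leak_bottle: plain pale plastic bottle, 56 mm diameter, 150 mm high, standing on the bench (bystander); origin at the centre of its underside
Mind the look-alikes: they are no part of the job. Leave any green or turquoise look-alike of the blank_c alone.

How it is judged:
On the way, in this order (a step that is already met when the one before it is completed fails the run):
1. the blank stands upright on the floor of the slot's wide end (up to 38 mm in from the mouth) (((x of blank_a in the frame of gauge between -0.066 and -0.022 m and y of blank_a in the frame of gauge between -0.012 and 0.012 m and z of blank_a in the frame of gauge between 0.004 and 0.012 m and angle between blank_a's own z axis and vertical below 0.12 rad) or (x of blank_b in the frame of gauge between -0.066 and -0.022 m and y of blank_b in the frame of gauge between -0.012 and 0.012 m and z of blank_b in the frame of gauge between 0.004 and 0.012 m and angle between blank_b's own z axis and vertical below 0.12 rad) or (x of blank_c in the frame of gauge between -0.066 and -0.022 m and y of blank_c in the frame of gauge between -0.012 and 0.012 m and z of blank_c in the frame of gauge between 0.004 and 0.012 m and angle between blank_c's own z axis and vertical below 0.12 rad))), for 0.1 s.
2. the blank, upright on the slot floor, has slid along until both sides of the slot stop it (((x of blank_a in the frame of gauge between 0.0246 and 0.0376 m and y of blank_a in the frame of gauge between -0.0035 and 0.0035 m and z of blank_a in the frame of gauge between 0.004 and 0.012 m and angle between blank_a's own z axis and vertical below 0.12 rad) or (x of blank_b in the frame of gauge between 0.0045 and 0.0175 m and y of blank_b in the frame of gauge between -0.0035 and 0.0035 m and z of blank_b in the frame of gauge between 0.004 and 0.012 m and angle between blank_b's own z axis and vertical below 0.12 rad) or (x of blank_c in the frame of gauge between -0.0156 and -0.0026 m and y of blank_c in the frame of gauge between -0.0035 and 0.0035 m and z of blank_c in the frame of gauge between 0.004 and 0.012 m and angle between blank_c's own z axis and vertical below 0.12 rad))), for 0.2 s.
3. the pointer is level with the middle of the wedged blank ((((x of blank_a in the frame of gauge between 0.0246 and 0.0376 m and y of blank_a in the frame of gauge between -0.0035 and 0.0035 m and z of blank_a in the frame of gauge between 0.004 and 0.012 m and angle between blank_a's own z axis and vertical below 0.12 rad) and horizontal distance between pointer_level and blank_a below 0.006 m) or ((x of blank_b in the frame of gauge between 0.0045 and 0.0175 m and y of blank_b in the frame of gauge between -0.0035 and 0.0035 m and z of blank_b in the frame of gauge between 0.004 and 0.012 m and angle between blank_b's own z axis and vertical below 0.12 rad) and horizontal distance between pointer_level and blank_b below 0.006 m) or ((x of blank_c in the frame of gauge between -0.0156 and -0.0026 m and y of blank_c in the frame of gauge between -0.0035 and 0.0035 m and z of blank_c in the frame of gauge between 0.004 and 0.012 m and angle between blank_c's own z axis and vertical below 0.12 rad) and horizontal distance between pointer_level and blank_c below 0.006 m))), for 0.2 s.
At the end, for the whole second after the job is handed in: The pad's blank stands upright (within 7 degrees) on the slot floor, its axis no more than 5 mm short of nor 8 mm beyond where the slot is as wide as the blank; the pointer is level with its axis within 6 mm; no blank is on the pad; all at rest ((((x of blank_a in the frame of gauge between 0.0246 and 0.0376 m and y of blank_a in the frame of gauge between -0.0035 and 0.0035 m and z of blank_a in the frame of gauge between 0.004 and 0.012 m and angle between blank_a's own z axis and vertical below 0.12 rad) and horizontal distance between pointer_level and blank_a below 0.006 m) or ((x of blank_b in the frame of gauge between 0.0045 and 0.0175 m and y of blank_b in the frame of gauge between -0.0035 and 0.0035 m and z of blank_b in the frame of gauge between 0.004 and 0.012 m and angle between blank_b's own z axis and vertical below 0.12 rad) and horizontal distance between pointer_level and blank_b below 0.006 m) or ((x of blank_c in the frame of gauge between -0.0156 and -0.0026 m and y of blank_c in the frame of gauge between -0.0035 and 0.0035 m and z of blank_c in the frame of gauge between 0.004 and 0.012 m and angle between blank_c's own z axis and vertical below 0.12 rad) and horizontal distance between pointer_level and blank_c below 0.006 m)) and horizontal distance between each of blank_a, blank_b, blank_c and cork_pad above 0.08 m and linear speed of each of blank_a, blank_b, blank_c below 0.02 m/s and velocity of joint pointer between -0.01 and 0.01 m/s); the robot touches nothing.
It fails at once if a blank other than the one from the pad was moved more than 20 mm (distance of each of blank_a, blank_b from where it was at the start of the episode above 0.02 m or distance of each of blank_a, blank_c from where it was at the start of the episode above 0.02 m or distance of each of blank_b, blank_c from where it was at the start of the episode above 0.02 m).
It fails at once if the spanner was moved more than 30 mm (distance of spanner from where it was at the start of the episode above 0.03 m).
It fails at once if the bottle was moved more than 30 mm (distance of leak_bottle from where it was at the start of the episode above 0.03 m).
It also fails if it takes over 61 s, if anything falls off the work surface, if the arm or the gripper's body presses on something with over 40 N, if the wrist force passes 120 N, or if a joint passes its speed limit or range.

## Robot

A 6-joint arm with a two-finger parallel gripper is mounted at the origin on the work surface. World frame = base frame: x ahead of the robot, y to its left, z up, the work surface at z = 0. Lengths are in m, angles in rad, forces in N, time in s.
With the tool pointing down it reaches from about 0.325 to 0.875 m from the base axis. Payload 4.4 kg.
Tool frame: the origin (TCP) lies between the finger pads; the fingertips stand 25 mm ahead of it and the grasp point (between the pads) lies 6 mm ahead of it; z points along the fingers, y is the direction in which the jaws open and shut (so a half turn about z gives the same grasp; the last joint's range is limited). The gripper opens to 85 mm and grips with 20 to 120 N. Pads are 22 mm wide; open, the fingers measure 114 mm over their backs; the gripper's body (76 mm by 85 mm) begins 54 mm behind the grasp point. The pads swing forward as they close: fully open they stand 13 mm farther back than shut.
Start: joints at [1.071, 0.207, 1.542, -0, 1.393, -0.15], TCP at [0.197, 0.54, 0.256] pointing down, gripper open.
Joint ranges: [-2.73, 2.73], [-0.86, 2.22], [0.23, 2.46], [-1.11, 4.25], [0.08, 2.63], [-2.82, 2.82]. Speed limits (rad/s): [2.79, 2.79, 3.14, 3.14, 3.14, 3.14].

## Interface

Orientations are given as a 3x3 rotation matrix whose columns are the frame's x, y, z axes.
In Python, from rig import arm, vision, hand_in gives the robot as it stands. The module is installed in compiled form; this text tells all that it offers.
- The arm moves only by the tool drive_tool, never from a script. Its argument "rows" is text: rows parted by semicolons, each of 6 numbers parted by spaces: the shift along the tool's x, y, z in m, then the turn, a rotation vector about the tool's x, y, z in degrees. A call has 1 to 8 rows; each row is the pose to reach, as a shift and turn from the pose commanded when the call began, along the tool's axes at that moment; what a row does not reach only later rows make up. A row lasts 1/8 s, in which the tool goes at most 62.5 mm and 10.7 degrees, less where a joint would pass 70% of its speed; a pose out of reach is approached as far as the arm can. A call with a gripper value outside its range is refused whole. "jaw" is the opening, from 0 (shut) to 1 (fully open), set as the call begins (left out, the last holds). The fingers move at their own pace and stop on an object; "grip_force" is the grip in N (left out, the last holds). Time passes only in rows, so rows that repeat a pose let the fingers close. It gives the time, the measured TCP pose, the force and the opening at its end, in the units of the state.
- arm.get_obs(): the state, without advancing time (a new reading comes with each control period).
- vision.snapshot(name): name is "scene" or "top" or "wrist"; returns (picture, depth): 420x560x3 uint8, red, green, blue; 420x560 float32, m along the optical axis (not along the pixel's ray), 0 where there is no reading.
- vision.camera_model(name): a dict with "camera_matrix" (3x3 intrinsics, pixels), "extrinsics" (4x4, takes a point from world to camera coordinates). Camera axes: x right, y down, z forward; pixel columns grow to the right and rows downward; lengths in m; the calibration is good to about 2 mm. The wrist camera is an equidistant fisheye: a pixel r from the principal point sees the ray r / f radians off the axis. A picture is of the moment at which its call begins: read the wrist's pose just before it. camera_model takes no time and is no camera call; for the wrist camera it gives the pose at the moment of the call.
- hand_in(): hands the job in, once; it reports no verdict.
The state is a dict: "time": time; "joint_pos": joint angles; "qd": joint speeds; "joint_torque": joint torques, N m; "ee_pos": TCP position; "eef_rot": TCP orientation; "force": force on the tool from outside, world axes, zero at the start; "wrist_torque": the same for the moment, N m; "gripper_width": finger opening in m.
Only numpy, scipy, OpenCV 4.12 (cv2) and the standard library are available. Lean on these libraries where they do the work, as an engineer would, in place of code of your own. Each camera call takes 0.05 s, during which the arm holds its last target. There are 200 camera calls.

## Working session

There is one attempt and no reset: what is moved stays moved. The work goes in short steps, Python scripts to look and compute and a tool call to move; the robot and the scene stay as the last step left them, time stands still between calls to the robot, and variables do not carry over. Pictures are saved under pics/ and viewed, about 8 in all and at most 12, crops included, and the job is handed in when it is done.

Besides the shell and the picture viewer there is one more tool, called after "Request:" as name(argument=value, ...), one argument or row to a line, values as JSON. drive_tool: Moves the arm, as the interface text tells. Its arguments: {"type":"object","properties":{"rows":{"type":"string"},"jaw":{"type":"number"},"grip_force":{"type":"number"}},"required":["rows"]}

```bash
mkdir -p pics; cat > h.py <<'E'
import numpy as np, cv2
from rig import arm, vision
def snap(n):
    p,d=vision.snapshot(n); m=vision.camera_model(n); return p,d,np.array(m["camera_matrix"]),np.array(m["extrinsics"])
def cloud(d,K,E):
    v,u=np.mgrid[:d.shape[0],:d.shape[1]]
    c=np.stack([(u-K[0,2])/K[0,0]*d,(v-K[1,2])/K[1,1]*d,d],-1)
    return (c-E[:3,3])@E[:3,:3]
def ray(u,v,K,E,z):
    r=E[:3,:3].T@np.array([(u-K[0,2])/K[0,0],(v-K[1,2])/K[1,1],1]); o=-E[:3,:3].T@E[:3,3]
    return o+r*(z-o[2])/r[2]
E
python3 - <<'E'
from h import *
for n in("top","scene"):
    p,d,K,E=snap(n); cv2.imwrite(f"pics/{n}0.png",p[...,::-1]); np.savez(f"{n}0.npz",p=p,d=d,K=K,E=E)
    print(n,K.round(1).tolist(),(-E[:3,:3].T@E[:3,3]).round(3))
o=arm.get_obs();print(o["time"],o["ee_pos"],o["eef_rot"],o["gripper_width"])
E
```

```text
top [[453.6, 0.0, 274.8], [0.0, 453.6, 204.5], [0.0, 0.0, 1.0]] [ 0.486 -0.121  1.16 ]
scene [[477.3, 0.0, 275.7], [0.0, 477.3, 214.7], [0.0, 0.0, 1.0]] [ 1.291 -0.33   0.702]
0.1 [0.19620902 0.53979455 0.25519476] [[-9.39787319e-01  3.41758261e-01 -1.04182680e-03]
 [ 3.41759681e-01  9.39785509e-01 -1.87540172e-03]
 [ 3.38159698e-04 -2.11853316e-03 -9.99997699e-01]] 0.08548861938515759
```

View pics/top0.png

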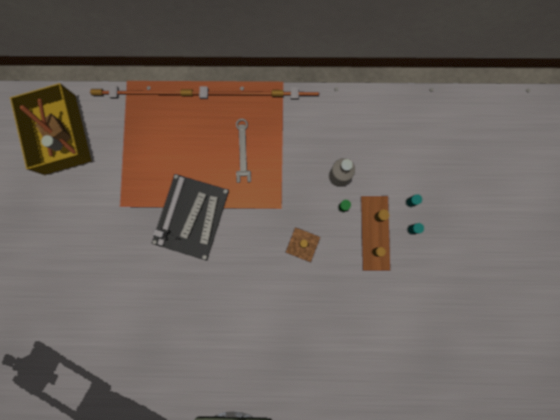

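View pics/scene0.png

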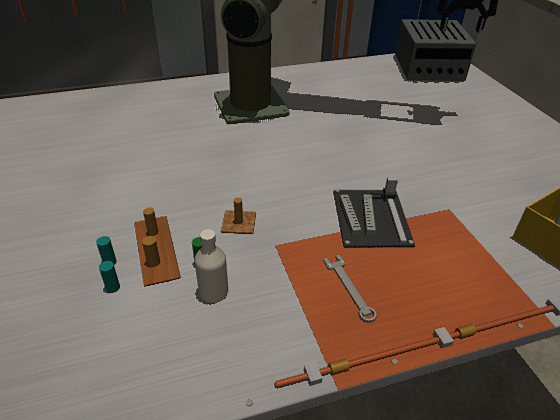

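Top view: the gauge is at about (190,217). The cork pad with its single brass blank is at (303,244). The wooden board with two brass blanks is at (381,215) and (380,252). There is one green look-alike at (345,205), and turquoise ones at (415,200) and (417,228). The blank meant is the one at (303,244): brass, alone, and on the square cork. I'll confirm that in an enlarged crop.

```bash
python3 - <<'E'
from h import *
z=np.load("top0.npz");p=z["p"][...,::-1]
a=cv2.resize(p[165:270,145:235],None,fx=5,fy=5,interpolation=cv2.INTER_CUBIC)
b=cv2.resize(p[222:267,280:325],None,fx=7,fy=7,interpolation=cv2.INTER_CUBIC)
im=np.zeros((525,770,3),np.uint8);im[:,:450]=a;im[:315,455:]=b
cv2.imwrite("pics/crop.png",np.clip(im*1.6,0,255).astype(np.uint8))
W=cloud(z["d"],z["K"],z["E"])
for u,v in[(303,244),(295,250),(190,217),(193,212),(156,232),(381,215),(166,233)]: print(u,v,W[v,u].round(3))
E
```

```text
303 244 [ 0.519 -0.163  0.067]
295 250 [ 0.506 -0.145  0.006]
190 217 [0.584 0.121 0.024]
193 212 [0.597 0.114 0.025]
156 232 [0.543 0.194 0.064]
381 215 [ 0.592 -0.35   0.067]
166 233 [0.543 0.179 0.027]
```

View pics/crop.png

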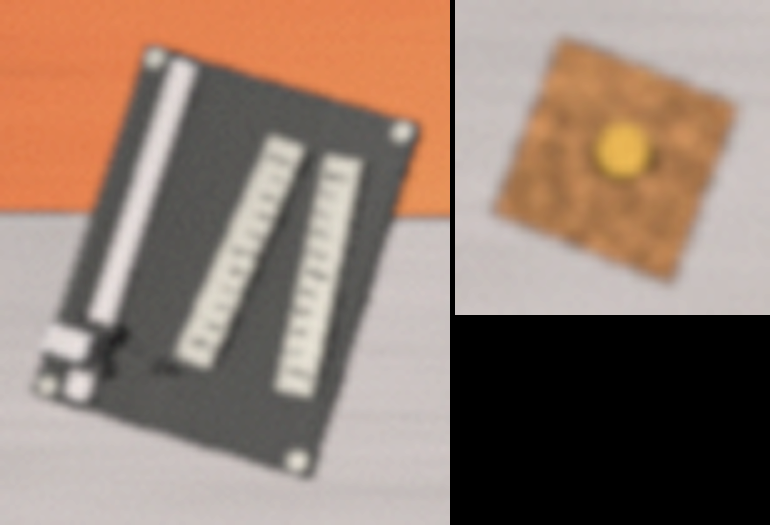

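The pad's blank is confirmed: brass, alone on the square cork at crop (622,150). The gauge's wide mouth faces the robot, and the pointer is at lower left, crop (75,360). Next I'll measure the poses.

```bash
cat >> h.py <<'E'
def gauge(p,K,E):
    g=p.astype(int); sub=np.zeros(p.shape[:2],bool); sub[165:270,145:235]=1
    m=((g.min(-1)>0.55*g[sub].max())&(g.max(-1)-g.min(-1)<45)&sub).astype(np.uint8)
    n,l,s,c=cv2.connectedComponentsWithStats(m); out=[]
    for i in range(1,n):
        if s[i,4]>60:
            r=cv2.minAreaRect(np.argwhere(l==i)[:,::-1].astype(np.float32)); out.append((s[i].tolist(),c[i],cv2.boxPoints(r)))
    return out
def go(x,y,z,yaw):
    "shift (tool axes) and turn (deg rotvec, tool axes) to TCP x,y,z, pointing down, tool y at yaw deg"
    from scipy.spatial.transform import Rotation as R
    o=arm.get_obs(); C=np.array(o["eef_rot"]); a=np.radians(yaw)
    ty=np.array([np.cos(a),np.sin(a),0]); tz=np.array([0,0,-1.]); T=np.stack([np.cross(ty,tz),ty,tz],1)
    print("t",o["time"],"pos",o["ee_pos"].round(4),"F",np.round(o["force"],1),"w",round(o["gripper_width"],4))
    print("shift",(C.T@(np.array([x,y,z])-o["ee_pos"])).round(4),"turn",np.degrees(R.from_matrix(C.T@T).as_rotvec()).round(2))
E
python3 - <<'E'
from h import *
z=np.load("top0.npz");p,d,K,E=z["p"],z["d"],z["K"],z["E"]
for s,c,b in gauge(p,K,E):
    print(s,[ray(u,v,K,E,.024).round(4)[:2].tolist() for u,v in b])
# dark plate
hsv=cv2.cvtColor(p,cv2.COLOR_RGB2HSV)
W=cloud(d,K,E)
m=((hsv[...,2]<75)&(W[...,2]<.04)).astype(np.uint8); m[:165]=0;m[270:]=0;m[:,:145]=0;m[:,235:]=0
m=cv2.morphologyEx(m,cv2.MORPH_OPEN,np.ones((3,3),np.uint8))
c=max(cv2.findContours(m,0,2)[0],key=cv2.contourArea); r=cv2.minAreaRect(cv2.convexHull(c)); B=cv2.boxPoints(r)
P=np.array([ray(u,v,K,E,.008)[:2] for u,v in B]);print("plate",P.round(4).tolist(),[round(np.linalg.norm(P[i]-P[i-1]),4) for i in range(4)],P.mean(0))
# blank tops
t=(W[...,2]>.055)&(W[...,2]<.075)&(hsv[...,0]>12)&(hsv[...,0]<32)&(hsv[...,1]>120)
n,l,s,c=cv2.connectedComponentsWithStats(t.astype(np.uint8))
for i in range(1,n):
    if s[i,4]>8: print("blank",s[i].tolist(),c[i].round(1),ray(*c[i],K,E,.066).round(4), "dia",2*np.sqrt(s[i,4]/np.pi)/K[0,0]*1.094)
t=(W[...,2]>.05)&(W[...,2]<.075); t[:165]=0;t[270:]=0;t[:,235:]=0
n,l,s,c=cv2.connectedComponentsWithStats(t.astype(np.uint8))
for i in range(1,n):
    if s[i,4]>4: print("fin",s[i].tolist(),c[i].round(1),ray(*c[i],K,E,.064).round(4),np.median(W[l==i],0))
E
```

```text
[163, 177, 21, 53, 310] [[0.5552, 0.1918], [0.6891, 0.153], [0.6846, 0.139], [0.5508, 0.1779]]
[180, 192, 26, 47, 382] [[0.537, 0.1471], [0.6511, 0.1021], [0.6432, 0.0833], [0.5293, 0.1284]]
[200, 196, 17, 48, 389] [[0.5203, 0.0955], [0.641, 0.0736], [0.6369, 0.0533], [0.5164, 0.0754]]
[145, 208, 90, 62, 3008] [[0.4527, 0.229], [0.6058, 0.2364], [0.6087, 0.0101], [0.4561, 0.0062]]
plate [[0.5119, 0.1981], [0.6925, 0.1488], [0.6555, 0.0271], [0.4766, 0.0782]] [np.float64(0.125), np.float64(0.1872), np.float64(0.1272), np.float64(0.186)] [0.58412326 0.11304065]
blank [13, 86, 47, 81, 433] [ 28.5 118. ] [0.8254 0.5295 0.066 ] dia 0.056625150509572376
blank [31, 87, 52, 84, 345] [ 66.1 137.7] [0.7757 0.4304 0.066 ] dia 0.050544623831042426
blank [42, 122, 22, 16, 130] [ 55.  130.8] [0.7929 0.4595 0.066 ] dia 0.031026807939652352
blank [378, 210, 11, 11, 96] [382.9 214.7] [ 0.5925 -0.3547  0.066 ] dia 0.02666251039145978
blank [300, 240, 8, 7, 43] [303.2 243.1] [ 0.5214 -0.1635  0.066 ] dia 0.01784430546307425
blank [375, 247, 10, 9, 75] [379.8 251.3] [ 0.5047 -0.3462  0.066 ] dia 0.023566552376572503
fin [28, 165, 6, 2, 10] [ 30.1 165.4] [0.7047 0.5171 0.064 ] [0.7045914  0.51740615 0.06386547]
fin [29, 165, 27, 7, 75] [ 41.1 167.7] [0.6991 0.4889 0.064 ] [0.69942199 0.48949307 0.06185888]
fin [153, 230, 11, 8, 59] [158.3 233.2] [0.5405 0.1883 0.064 ] [0.54090988 0.18867021 0.06379838]
```

```bash
python3 -c "
from h import *
go(.5205,-.1633,.16,-16)"
```

```text
t 0.1 pos [0.1962 0.5398 0.2552] F [0.3 0.5 0.2] w 0.0855
shift [-0.5451 -0.5497  0.0962] turn [-1.100e-01  8.000e-02  8.602e+01]
```

Request:
drive_tool(
  rows="-0.03 -0.03 0 0 0 6; -0.07 -0.07 0 0 0 15; -0.11 -0.11 0 0 0 24; -0.15 -0.15 0 0 0 33; -0.19 -0.19 0 0 0 42; -0.23 -0.23 0 0 0 51; -0.27 -0.27 0 0 0 60; -0.3 -0.3 0 0 0 66",
  jaw=1,
  grip_force=25,
)

```text
time: 1.1
ee_pos: [0.3762, 0.1539, 0.256]
eef_rot: [[-0.065, 0.998, -0.0], [0.998, 0.065, -0.0], [-0.0, -0.0, -1.0]]
force: [0.5, -0.5, -0.2]
gripper_width: 0.0852
```

```bash
python3 -c "
from h import *
go(.5205,-.1633,.16,-16)"
```

```text
t 1.1 pos [0.3762 0.1539 0.256 ] F [ 0.5 -0.5 -0.2] w 0.0852
shift [-0.3258  0.1234  0.0961] turn [-1.000e-02  1.000e-02  1.972e+01]
```

Request:
drive_tool(
  rows="-0.03 0.012 0.01 0 0 3; -0.08 0.03 0.02 0 0 7; -0.13 0.05 0.035 0 0 11; -0.18 0.069 0.05 0 0 15; -0.23 0.088 0.065 0 0 18; -0.28 0.107 0.08 0 0 19.7; -0.31 0.118 0.09 0 0 19.7; -0.3258 0.1234 0.0961 0 0 19.7",
)

```text
time: 2.1
ee_pos: [0.5217, -0.1618, 0.159]
eef_rot: [[0.272, 0.962, -0.002], [0.962, -0.272, 0.001], [0.0, -0.002, -1.0]]
force: [0.5, 1.0, -0.4]
gripper_width: 0.0854
```

```bash
python3 - <<'E'
from h import *
go(.5205,-.1633,.058,-16)
p,d,K,E=snap("wrist"); print(K.round(1).tolist()); cv2.imwrite("pics/w1.png",p[...,::-1]); np.savez("w1.npz",p=p,d=d,K=K,E=E)
E
```

```text
t 2.1 pos [ 0.5217 -0.1618  0.159 ] F [ 0.5  1.  -0.4] w 0.0854
shift [-0.0018 -0.0005  0.101 ] turn [-0.1  -0.02  0.22]
[[325.2, 0.0, 280.7], [0.0, 325.2, 214.4], [0.0, 0.0, 1.0]]
```

View pics/w1.png

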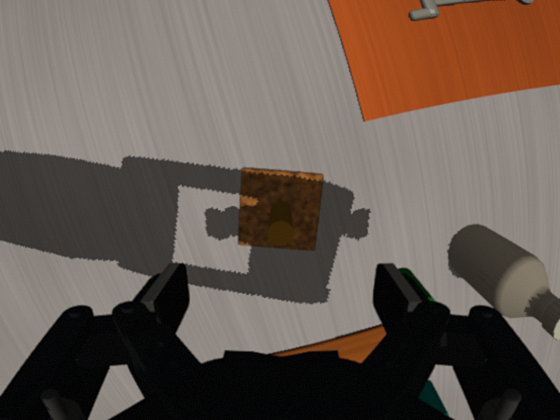

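The wrist view shows the blank's top at (281,232), midway between the finger tips at columns 187 and 376, so it is centred along the jaw direction. I'll descend and grip.

Request:
drive_tool(
  rows="-0.001 0 0.02 0 0 0; -0.001 0 0.04 0 0 0; -0.001 0 0.06 0 0 0; -0.001 0 0.08 0 0 0; -0.001 0 0.095 0 0 0; -0.001 0 0.1 0 0 0; -0.001 0 0.1 0 0 0",
)

```text
time: 3.02
ee_pos: [0.5216, -0.1611, 0.0603]
eef_rot: [[0.27, 0.963, -0.0], [0.963, -0.27, 0.0], [0.0, -0.0, -1.0]]
force: [-1.1, -0.7, 0.1]
gripper_width: 0.0853
```

Request:
drive_tool(
  rows="0 0 0 0 0 0; 0 0 0 0 0 0; 0 0 0 0 0 0; 0 0 0 0 0 0; 0 0 0 0 0 0; 0 0 0 0 0 0; 0 0 0 0 0 0; 0 0 0 0 0 0",
  jaw=0,
  grip_force=30,
)

```text
time: 4.03
ee_pos: [0.5217, -0.1615, 0.0605]
eef_rot: [[0.27, 0.963, 0.0], [0.963, -0.27, -0.0], [-0.0, 0.0, -1.0]]
force: [-1.4, 0.2, 4.1]
gripper_width: 0.0171
```

Request:
drive_tool(
  rows="0 0 -0.005 0 0 0; 0 0 -0.02 0 0 0; 0 0 -0.04 0 0 0; 0 0 -0.06 0 0 0; 0 0 -0.075 0 0 0; 0 0 -0.075 0 0 0",
)

```text
time: 4.78
ee_pos: [0.5227, -0.1619, 0.137]
eef_rot: [[0.27, 0.963, 0.003], [0.963, -0.27, -0.002], [-0.001, 0.004, -1.0]]
force: [0.3, -0.7, -1.3]
gripper_width: 0.0173
```

```bash
python3 - <<'E'
from h import *
# gauge origin .5844 .0948 yaw -16 ; mouth standing spot x=-42
o=np.array([.5844,.0948]); a=np.radians(-16); ex=np.array([np.cos(a),np.sin(a)])
go(*(o-.045*ex),.133,-16)
p,d,K,E=snap("top"); np.savez("top1.npz",p=p,d=d,K=K,E=E)
E
```

```text
t 4.775 pos [ 0.5227 -0.1619  0.137 ] F [ 0.3 -0.7 -1.3] w 0.0173
shift [ 0.2641 -0.055   0.0036] turn [0.21 0.04 0.32]
```

Gripper width is 17.3 mm and the top view gave about 17.8 mm, so this is the 18 mm blank, which should wedge at gauge x of about +30 mm. Now I'll carry it to above the mouth.

Request:
drive_tool(
  rows="0.02 -0.005 0 0 0 0; 0.06 -0.013 0 0 0 0; 0.1 -0.021 0 0 0 0; 0.14 -0.029 0 0 0 0; 0.18 -0.037 0 0 0 0; 0.22 -0.045 0 0 0 0; 0.25 -0.052 0 0 0 0; 0.265 -0.055 0.002 0 0 0",
)

```text
time: 5.82
ee_pos: [0.539, 0.111, 0.1321]
eef_rot: [[0.268, 0.963, -0.002], [0.963, -0.268, 0.0], [-0.0, -0.002, -1.0]]
force: [-0.5, -0.8, -1.1]
gripper_width: 0.0171
```

Request:
drive_tool(
  rows="0 0 0 0 0 0;0 0 0 0 0 0",
)

```text
time: 6.08
ee_pos: [0.54, 0.1078, 0.1328]
eef_rot: [[0.271, 0.963, -0.001], [0.963, -0.271, -0.001], [-0.001, -0.001, -1.0]]
force: [-0.6, 0.2, -0.9]
gripper_width: 0.0174
```

```bash
python3 - <<'E'
from h import *
o=np.array([.5844,.0948]); a=np.radians(-16); ex=np.array([np.cos(a),np.sin(a)])
go(*(o-.045*ex),.0625,-16)
p,d,K,E=snap("wrist"); np.savez("w2.npz",p=p,d=d,K=K,E=E)
q,d,K,E=snap("scene"); np.savez("s2.npz",p=q,d=d,K=K,E=E)
c=cv2.resize(q[140:260,300:430],None,fx=3,fy=3)
im=np.zeros((420,560+390,3),np.uint8); im[:,:560]=p; im[:360,560:]=c
im=cv2.resize(im,(800,354)); cv2.imwrite("pics/w2.png",np.clip(im[...,::-1]*1.5,0,255).astype(np.uint8))
E
```

```text
t 6.075 pos [0.54   0.1078 0.1328] F [-0.6  0.2 -0.9] w 0.0174
shift [-0.0003  0.0013  0.0703] turn [-0.04  0.05  0.28]
```

View pics/w2.png

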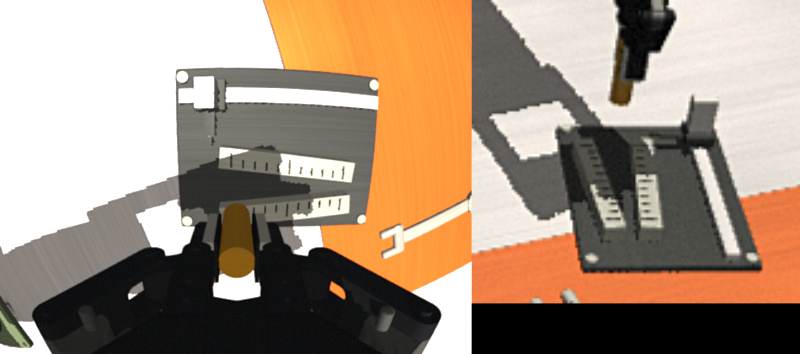

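The wrist view shows the slot running left (wide mouth) to right, with the blank hanging in front of the near bar. The scene crop shows it upright above the mouth. I'll refine the slot line from the wrist picture and descend.

```bash
cat >> h.py <<'E'
def wray(u,v,K,E,z):
    x,y=(u-K[0,2])/K[0,0],(v-K[1,2])/K[1,1]; r=np.hypot(x,y)+1e-9
    v=E[:3,:3].T@np.array([x/r*np.sin(r),y/r*np.sin(r),np.cos(r)]); o=-E[:3,:3].T@E[:3,3]
    return o+v*(z-o[2])/v[2]
O=np.array([.5844,.0948]); a=np.radians(-16); R2=np.array([[np.cos(a),np.sin(a)],[-np.sin(a),np.cos(a)]])
def gz(P): return R2@(np.asarray(P)[:2]-O)
E
python3 - <<'E'
from h import *
z=np.load("w2.npz");p,K,E=z["p"],z["K"],z["E"]
print(np.percentile(p.min(-1),[10,50,90]))
sub=np.zeros(p.shape[:2],bool); sub[70:330,205:455]=1
g=p.astype(int)
# whiteish, adaptive to shade
for name,(u0,v0,u1,v1,zz) in {"far":(255,165,430,222,.024),"near":(318,222,430,270,.024),"rail":(262,95,450,135,.016)}.items():
    s=g[v0:v1,u0:u1]; m=(s.min(-1)>85).astype(np.uint8)
    m=cv2.morphologyEx(m,cv2.MORPH_CLOSE,np.ones((5,5)))
    c=max(cv2.findContours(m,0,2)[0],key=cv2.contourArea)
    pts=c[:,0]+[u0,v0]; P=np.array([gz(wray(u,v,K,E,zz)) for u,v in pts],np.float32)
    r=cv2.minAreaRect(P); print(name,cv2.contourArea(c),(cv2.boxPoints(r)*1000).round(1).tolist(),"c",np.round(np.array(r[0])*1000,1),r[1])
E
```

```text
[ 10.  69. 190.]
far 2118.0 [[-10.0, 10.100000381469727], [60.0, 3.0], [62.0, 22.100000381469727], [-8.100000381469727, 29.200000762939453]] c [26.  16.1] (0.019228043034672737, 0.07040328532457352)
near 1100.5 [[4.199999809265137, -13.5], [6.099999904632568, -32.70000076293945], [62.20000076293945, -27.200000762939453], [60.29999923706055, -8.100000381469727]] c [ 33.2 -20.4] (0.05635690316557884, 0.019266031682491302)
rail 3198.0 [[-59.79999923706055, 71.5999984741211], [86.0999984741211, 65.80000305175781], [86.80000305175781, 84.5], [-59.0, 90.4000015258789]] c [13.5 78.1] (0.018763452768325806, 0.14595183730125427)
```

Request:
drive_tool(
  rows="0 0.001 0.015 0 0 0; 0 0.001 0.03 0 0 0; 0 0.001 0.045 0 0 0; 0 0.001 0.056 0 0 0; 0 0.001 0.062 0 0 0; 0 0.001 0.066 0 0 0; 0 0.001 0.068 0 0 0; 0 0.001 0.068 0 0 0",
)

```text
time: 7.18
ee_pos: [0.5415, 0.1084, 0.0654]
eef_rot: [[0.27, 0.963, 0.001], [0.963, -0.27, 0.0], [0.0, 0.001, -1.0]]
force: [-0.8, 0.4, -2.2]
gripper_width: 0.017
```

Request:
drive_tool(
  rows="0 0 0.001 0 0 0; 0 0 0.001 0 0 0; 0 0 0.002 0 0 0; 0 0 0.002 0 0 0",
)

```text
time: 7.68
ee_pos: [0.5411, 0.1083, 0.0631]
eef_rot: [[0.27, 0.963, -0.0], [0.963, -0.27, -0.0], [-0.0, -0.0, -1.0]]
force: [0.0, -0.4, -1.3]
gripper_width: 0.0169
```

Request:
drive_tool(
  rows="0 0 0.001 0 0 0; 0 0 0.001 0 0 0; 0 0 0.001 0 0 0",
)

```text
time: 8.05
ee_pos: [0.5414, 0.1083, 0.0625]
eef_rot: [[0.27, 0.963, 0.0], [0.963, -0.27, 0.0], [0.0, 0.0, -1.0]]
force: [-1.3, -0.0, 2.4]
gripper_width: 0.0172
```

Request:
drive_tool(
  rows="0 0 0.001 0 0 0; 0 0 0.001 0 0 0; 0 0 0.001 0 0 0",
)

```text
time: 8.43
ee_pos: [0.5415, 0.1084, 0.0625]
eef_rot: [[0.27, 0.963, 0.0], [0.963, -0.27, -0.0], [0.0, 0.0, -1.0]]
force: [-3.9, 0.2, 8.8]
gripper_width: 0.0171
```

Request:
drive_tool(
  rows="0 0 -0.001 0 0 0; 0 0.004 -0.001 0 0 0; 0 0.009 -0.001 0 0 0; 0 0.015 -0.001 0 0 0; 0 0.021 -0.001 0 0 0; 0 0.027 -0.001 0 0 0; 0 0.032 -0.001 0 0 0; 0 0.035 -0.001 0 0 0",
)

```text
time: 9.43
ee_pos: [0.5747, 0.0991, 0.0625]
eef_rot: [[0.27, 0.963, -0.001], [0.963, -0.27, 0.001], [0.0, -0.001, -1.0]]
force: [-4.1, 0.3, 6.5]
gripper_width: 0.0171
```

```bash
cat >> h.py <<'E'
def st():
    o=arm.get_obs(); C=np.array(o["eef_rot"]); print("t",o["time"],"gauge xy",gz(o["ee_pos"]).round(4),"z",o["ee_pos"][2].round(4),"Ftool",(C.T@o["force"]).round(1),"M",(C.T@o["wrist_torque"]).round(2),"w",o["gripper_width"].round(4))
E
python3 - <<'E'
from h import *
st()
p,d,K,E=snap("wrist"); np.savez("w3.npz",p=p,d=d,K=K,E=E)
cv2.imwrite("pics/w3.png",np.clip(cv2.resize(p[150:420,150:450],None,fx=2,fy=2)[...,::-1]*1.6,0,255).astype(np.uint8))
E
```

```text
Traceback (most recent call last):
  File "h.py", line 34, in st
    o=arm.get_obs(); C=np.array(o["eef_rot"]); print("t",o["time"],"gauge xy",gz(o["ee_pos"]).round(4),"z",o["ee_pos"][2].round(4),"Ftool",(C.T@o["force"]).round(1),"M",(C.T@o["wrist_torque"]).round(2),"w",o["gripper_width"].round(4))
                                                                                                                                                                                                              ^^^^^^^^^^^^^^^^^^^^^^^^
AttributeError: 'float' object has no attribute 'round'
```

```bash
sed -i 's/o\["gripper_width"\].round(4))$/round(o["gripper_width"],4))/' h.py
python3 - <<'E'
from h import *
st()
p,d,K,E=snap("wrist"); np.savez("w3.npz",p=p,d=d,K=K,E=E)
cv2.imwrite("pics/w3.png",np.clip(cv2.resize(p[150:420,150:450],None,fx=2,fy=2)[...,::-1]*1.6,0,255).astype(np.uint8))
E
```

```text
t 9.425 gauge xy [-0.0105  0.0015] z 0.0625 Ftool [-0.8 -4.1 -6.5] M [0.76 0.02 0.  ] w 0.0171
```

View pics/w3.png

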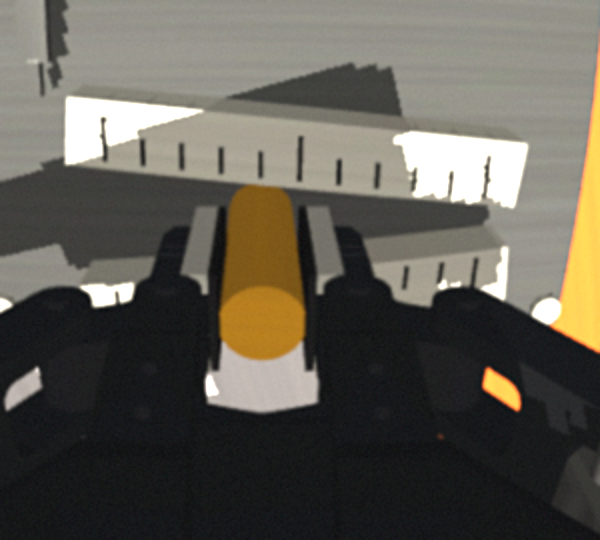

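```bash
python3 - <<'E'
from h import *
z=np.load("w3.npz");p,K,E=z["p"],z["K"],z["E"]
print("cam",gz(-E[:3,:3].T@E[:3,3]),(-E[:3,:3].T@E[:3,3])[2])
for n,u,v,zz in[("blank foot far",262,186,.008),("far inner edge",300,187,.024),("far inner edge narrow",512,207,.024),("far inner mouth",66,163,.024),("near inner narrow",505,232,.024),("near inner",375,238,.024),("topdisc far",262,287,.068),("topdisc near",262,359,.068)]:
    print(n,(gz(wray(150+u/2,150+v/2,K,E,zz))*1000).round(1))
print((p[225:255,278:284].mean(1)).round(0).astype(int).tolist())
E
```

```text
cam [-0.00983318  0.06934667] 0.18076603366908525
blank foot far [-9.2  4.3]
far inner edge [ 0.5 10.1]
far inner edge narrow [59.4  3.6]
far inner mouth [-60.7  16. ]
near inner narrow [58.4 -3.9]
near inner [21.1 -4.6]
topdisc far [-9.3  5.5]
topdisc near [ -9.2 -12.2]
[[95, 92, 84], [80, 78, 70], [76, 74, 67], [78, 75, 69], [78, 76, 70], [79, 76, 70], [78, 76, 69], [77, 74, 68], [75, 72, 66], [75, 72, 66], [77, 74, 68], [76, 74, 67], [77, 75, 68], [84, 81, 74], [100, 97, 88], [109, 106, 96], [108, 104, 93], [98, 88, 71], [84, 62, 30], [79, 55, 13], [80, 55, 13], [81, 56, 15], [81, 56, 16], [81, 56, 16], [81, 57, 15], [80, 56, 14], [81, 57, 16], [82, 56, 16], [81, 56, 15], [80, 56, 14]]
```

The picture shows the blank upright in the slot. The wrist camera puts the blank's axis at y ≈ −3.7 mm and the slot centre at −2.1 mm, both in my gauge frame. So I'll shift about +1.2 mm along tool x and slide on.

Request:
drive_tool(
  rows="0.0012 0 0 0 0 0; 0.0012 0.004 0 0 0 0; 0.0012 0.008 0 0 0 0; 0.0012 0.012 0 0 0 0; 0.0012 0.016 0 0 0 0; 0.0012 0.02 0 0 0 0; 0.0012 0.024 0 0 0 0; 0.0012 0.024 0 0 0 0",
)

```text
time: 10.48
ee_pos: [0.5987, 0.0936, 0.0625]
eef_rot: [[0.27, 0.963, 0.0], [0.963, -0.27, 0.0], [0.0, 0.0, -1.0]]
force: [-1.2, 0.4, 4.9]
gripper_width: 0.0173
```

```bash
python3 -c "
from h import *
st()"
```

```text
t 10.475 gauge xy [0.014  0.0028] z 0.0625 Ftool [ 0.1 -1.3 -4.9] M [ 0.34  0.01 -0.03] w 0.0173
```

Request:
drive_tool(
  rows="0 0.002 0 0 0 0; 0 0.004 0 0 0 0; 0 0.006 0 0 0 0; 0 0.006 0 0 0 0",
)

```text
time: 10.98
ee_pos: [0.6038, 0.0921, 0.0625]
eef_rot: [[0.27, 0.963, -0.001], [0.963, -0.27, 0.0], [0.0, -0.001, -1.0]]
force: [-2.4, 1.1, 5.8]
gripper_width: 0.017
```

```bash
python3 -c "
from h import *
st()"
```

```text
t 10.975 gauge xy [0.0194 0.0028] z 0.0625 Ftool [ 0.4 -2.6 -5.8] M [ 0.66 -0.    0.02] w 0.017
```

Request:
drive_tool(
  rows="0 0.002 0 0 0 0; 0 0.003 0 0 0 0; 0 0.003 0 0 0 0",
)

```text
time: 11.35
ee_pos: [0.6066, 0.0914, 0.0625]
eef_rot: [[0.27, 0.963, -0.001], [0.963, -0.27, 0.0], [0.0, -0.001, -1.0]]
force: [-3.8, 1.4, 6.4]
gripper_width: 0.0168
```

```bash
python3 -c "
from h import *
st()"
```

```text
t 11.35 gauge xy [0.0222 0.0028] z 0.0625 Ftool [ 0.3 -4.  -6.4] M [ 0.67 -0.01  0.03] w 0.0168
```

Request:
drive_tool(
  rows="0 0.0015 0 0 0 0; 0 0.003 0 0 0 0; 0 0.003 0 0 0 0",
)

```text
time: 11.72
ee_pos: [0.6095, 0.0906, 0.0625]
eef_rot: [[0.27, 0.963, -0.001], [0.963, -0.27, 0.0], [0.0, -0.001, -1.0]]
force: [-4.0, 0.8, 6.0]
gripper_width: 0.0169
```

```bash
python3 -c "
from h import *
st()"
```

```text
t 11.725 gauge xy [0.0253 0.0029] z 0.0625 Ftool [-0.3 -4.1 -5.9] M [ 0.71 -0.07  0.02] w 0.0169
```

Request:
drive_tool(
  rows="0 0.0015 0 0 0 0; 0 0.003 0 0 0 0; 0 0.003 0 0 0 0",
)

```text
time: 12.1
ee_pos: [0.6119, 0.0897, 0.0625]
eef_rot: [[0.27, 0.963, -0.002], [0.963, -0.27, 0.0], [-0.0, -0.002, -1.0]]
force: [-4.3, 0.4, 7.8]
gripper_width: 0.0169
```

```bash
python3 -c "
from h import *
st()"
```

```text
t 12.1 gauge xy [0.0278 0.0027] z 0.0625 Ftool [-0.7 -4.2 -7.8] M [ 0.9  -0.13  0.07] w 0.0169
```

Request:
drive_tool(
  rows="-0.0002 0.001 0 0 0 0; -0.0002 0.002 0 0 0 0; -0.0002 0.002 0 0 0 0",
)

```text
time: 12.48
ee_pos: [0.6133, 0.0892, 0.0625]
eef_rot: [[0.27, 0.963, -0.003], [0.963, -0.27, 0.001], [-0.0, -0.003, -1.0]]
force: [-6.0, 1.3, 8.2]
gripper_width: 0.017
```

```bash
python3 -c "
from h import *
st()"
```

```text
t 12.475 gauge xy [0.0293 0.0026] z 0.0625 Ftool [-0.4 -6.2 -8.2] M [ 1.1  -0.04  0.01] w 0.017
```

Request:
drive_tool(
  rows="0 0.001 0 0 0 0; 0 0.002 0 0 0 0; 0 0.002 0 0 0 0",
)

```text
time: 12.85
ee_pos: [0.6139, 0.089, 0.0625]
eef_rot: [[0.27, 0.963, -0.007], [0.963, -0.27, 0.001], [-0.001, -0.007, -1.0]]
force: [-8.4, 1.5, 11.5]
gripper_width: 0.0173
```

```bash
python3 -c "
from h import *
st()"
```

```text
t 12.85 gauge xy [0.0299 0.0026] z 0.0625 Ftool [ -0.8  -8.5 -11.5] M [ 1.76 -0.12  0.07] w 0.0173
```

It wedged at TCP gauge x ≈ +29.9 mm: only 0.6 mm of the last 2 mm command was reached and the force was rising. This agrees with 18 mm. I'll relax the load, open and rise.

Request:
drive_tool(
  rows="0 -0.0005 0 0 0 0; 0 -0.0012 -0.0005 0 0 0; 0 -0.0012 -0.0005 0 0 0",
)

```text
time: 13.22
ee_pos: [0.6136, 0.0891, 0.0625]
eef_rot: [[0.27, 0.963, -0.004], [0.963, -0.27, 0.001], [-0.0, -0.004, -1.0]]
force: [-5.4, 0.9, 7.0]
gripper_width: 0.017
```

Request:
drive_tool(
  rows="0 0 0 0 0 0; 0 0 0 0 0 0; 0 0 0 0 0 0; 0 0 0 0 0 0; 0 0 -0.01 0 0 0; 0 0 -0.03 0 0 0; 0 0 -0.06 0 0 0; 0 0 -0.075 0 0 0",
  jaw=0.6,
)

```text
time: 14.22
ee_pos: [0.6173, 0.0885, 0.1415]
eef_rot: [[0.27, 0.963, 0.006], [0.963, -0.27, 0.0], [0.002, 0.005, -1.0]]
force: [-1.0, -1.1, -0.4]
gripper_width: 0.0509
```

```bash
python3 - <<'E'
from h import *
st()
p,d,K,E=snap("wrist"); np.savez("w4.npz",p=p,d=d,K=K,E=E)
q,d2,K2,E2=snap("scene"); np.savez("s4.npz",p=q,d=d2,K=K2,E=E2)
c=cv2.resize(q[150:260,320:420],None,fx=3,fy=3)
im=np.zeros((420,800,3),np.uint8); im[:,:500]=p[:,30:530]; im[:330,500:]=c
cv2.imwrite("pics/w4.png",np.clip(im[...,::-1]*1.5,0,255).astype(np.uint8))
E
```

```text
t 14.225 gauge xy [0.0334 0.0031] z 0.1415 Ftool [-1.3 -0.6  0.4] M [-0.03  0.05  0.01] w 0.0509
```

View pics/w4.png

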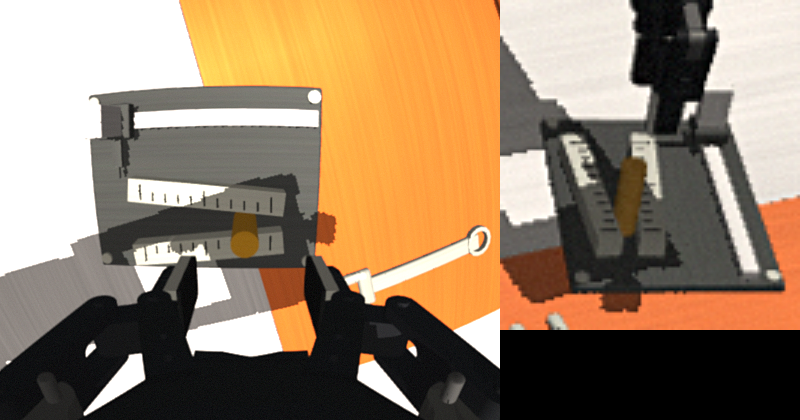

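The blank stands wedged upright in the slot. In the wrist view its top is at (244,243) and its foot is at the slot line. The pointer is still at the mouth end, at (115,120). Next I'll measure the blank's axis, the bar ends and the fin in this one view.

```bash
python3 - <<'E'
from h import *
z=np.load("w4.npz");p,K,E=z["p"],z["K"],z["E"]
h=cv2.cvtColor(p,cv2.COLOR_RGB2HSV); g=p.astype(int)
m=((g[...,0]>1.6*g[...,2])&(g[...,0]<190)).astype(np.uint8); m[:205]=0;m[262:]=0;m[:,:258]=0;m[:,292:]=0
n,l,s,c=cv2.connectedComponentsWithStats(m); i=1+s[1:,4].argmax(); print("blank mask",s[i].tolist())
for v in range(s[i,1],s[i,1]+s[i,3],4):
    u=np.where(l[v]==i)[0]; print(v,u.min(),u.max(),end="; ")
x0,y0,w,hh,_=s[i]
print("\ntop disc rows end",y0+hh)
u=(np.where(l[y0+hh-12]==i)[0]); 
for n_,uu,vv,zz in[("top L/R",u.min(),y0+hh-12,.068),("top R",u.max(),y0+hh-12,.068),("disc near",u.mean(),y0+hh-.5,.068),("foot far",x0+w/2,y0,.008)]:
    print(n_,(gz(wray(uu,vv,K,E,zz))*1000).round(1))
for n_,uu,vv,zz in[("far bar mouth outer",159,178,.024),("far bar mouth inner",157,202,.024),("far narrow outer",314,194,.024),("far narrow inner",313,216,.024),("near narrow inner",314,234,.024),("fin TL",133,106,.064),("fin TR",161,106,.064),("fin BR",160,137,.064),("fin BL",132,137,.064),("finger tip",156,175,.024),]:
    print(n_,(gz(wray(uu,vv,K,E,zz))*1000).round(1))
b=cv2.resize(p[85:190,110:260],None,fx=5,fy=5,interpolation=cv2.INTER_CUBIC)
cv2.imwrite("pics/fin.png",np.clip(b[...,::-1]*2.0,0,255).astype(np.uint8))
E
```

```text
blank mask [260, 212, 29, 47, 1125]
212 265 270; 216 264 285; 220 263 286; 224 262 286; 228 262 287; 232 262 287; 236 261 287; 240 261 288; 244 260 288; 248 261 288; 252 263 285; 256 268 281; 
top disc rows end 259
top L/R [22.3 -4.2]
top R [40.1 -4.1]
disc near [ 31.2 -12.1]
foot far [31.   2.8]
far bar mouth outer [-58.1  34. ]
far bar mouth inner [-61.4  15. ]
far narrow outer [60.7 21.2]
far narrow inner [60.4  4. ]
near narrow inner [ 61.7 -10.5]
fin TL [-59.1  87.7]
fin TR [-39.5  86.1]
fin BR [-40.6  66.5]
fin BL [-60.5  67.6]
finger tip [-60.5  36.5]
```

View pics/fin.png

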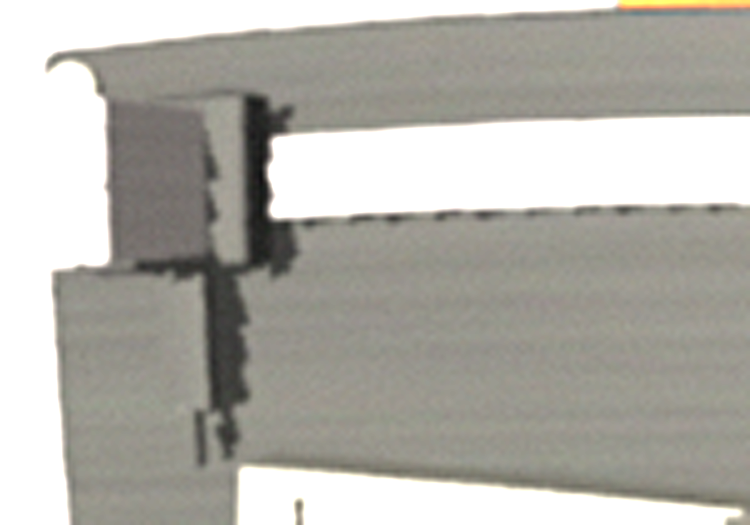

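```bash
python3 - <<'E'
from h import *
z=np.load("w4.npz");p,d,K,E=z["p"],z["d"],z["K"],z["E"]
v,u=np.mgrid[95:160,115:175]; x=(u-K[0,2])/K[0,0];y=(v-K[1,2])/K[1,1];r=np.hypot(x,y)
D=d[95:160,115:175]; c=np.stack([x/r*np.tan(r)*D,y/r*np.tan(r)*D,D],-1)
W=(c-E[:3,3])@E[:3,:3]; G=np.concatenate([(W[...,:2]-O)@R2.T,W[...,2:]],-1)*1000
for row in(110,120,130,145,155): print(row,[(115+k,*G[row-95,k].round(0).astype(int)) for k in range(10,52,3)])
m=(G[...,2]>60)&(G[...,2]<68); print("wrist top",m.sum(),[np.percentile(G[m][:,i],[1,50,99]).round(1) for i in(0,1,2)])
z=np.load("top0.npz");W=cloud(z["d"],z["K"],z["E"])[225:245,145:175]
G=np.concatenate([(W[...,:2]-O)@R2.T,W[...,2:]],-1)*1000
m=(G[...,2]>59)&(G[...,2]<68); print("top top",m.sum(),[np.percentile(G[m][:,i],[1,50,99]).round(1) for i in(0,1,2)])
E
```

```text
110 [(125, np.int64(-65), np.int64(86), np.int64(65)), (128, np.int64(-62), np.int64(85), np.int64(66)), (131, np.int64(-60), np.int64(85), np.int64(66)), (134, np.int64(-61), np.int64(85), np.int64(59)), (137, np.int64(-61), np.int64(86), np.int64(53)), (140, np.int64(-60), np.int64(86), np.int64(52)), (143, np.int64(-60), np.int64(86), np.int64(46)), (146, np.int64(-60), np.int64(86), np.int64(41)), (149, np.int64(-60), np.int64(86), np.int64(34)), (152, np.int64(-59), np.int64(86), np.int64(31)), (155, np.int64(-57), np.int64(86), np.int64(30)), (158, np.int64(-54), np.int64(86), np.int64(30)), (161, np.int64(-54), np.int64(86), np.int64(25)), (164, np.int64(-57), np.int64(87), np.int64(11))]
120 [(125, np.int64(-64), np.int64(79), np.int64(66)), (128, np.int64(-62), np.int64(79), np.int64(66)), (131, np.int64(-60), np.int64(79), np.int64(65)), (134, np.int64(-60), np.int64(79), np.int64(60)), (137, np.int64(-60), np.int64(79), np.int64(56)), (140, np.int64(-60), np.int64(79), np.int64(51)), (143, np.int64(-60), np.int64(79), np.int64(45)), (146, np.int64(-60), np.int64(79), np.in
[... 1911 characters left out ...]
t64(10)), (137, np.int64(-83), np.int64(52), np.int64(9)), (140, np.int64(-80), np.int64(51), np.int64(9)), (143, np.int64(-70), np.int64(53), np.int64(26)), (146, np.int64(-68), np.int64(52), np.int64(25)), (149, np.int64(-65), np.int64(52), np.int64(26)), (152, np.int64(-63), np.int64(52), np.int64(24)), (155, np.int64(-66), np.int64(51), np.int64(9)), (158, np.int64(-63), np.int64(51), np.int64(10)), (161, np.int64(-60), np.int64(51), np.int64(11)), (164, np.int64(-58), np.int64(50), np.int64(9))]
wrist top 652 [array([-72.4, -64.9, -59.8]), array([67.7, 78.2, 89.1]), array([60.5, 65.6, 67.3])]
top top 53 [array([-74.6, -67.9, -61.3]), array([68.2, 78.6, 90.2]), array([60.1, 64. , 67.5])]
```

Depth puts the fin's +x face at −60.3 mm, so its centre is at gauge x ≈ −67.3, y ≈ 78.5 mm, and the finger agrees at about −67 mm. The blank's axis is at +31.1 mm in the same view, so the pointer must travel about 98.3 mm. I'll move over the fin.

Request:
drive_tool(
  rows="0.02 -0.02 0 0 0 0; 0.04 -0.045 0 0 0 0; 0.055 -0.07 0 0 0 0; 0.07 -0.09 0 0 0 0; 0.0755 -0.1 0 0 0 0; 0.0755 -0.1 0 0 0 0; 0.0755 -0.1 0 0 0 0",
)

```text
time: 15.2
ee_pos: [0.5401, 0.1876, 0.1376]
eef_rot: [[0.271, 0.963, 0.0], [0.963, -0.271, -0.0], [-0.0, 0.0, -1.0]]
force: [0.3, 0.3, -0.5]
gripper_width: 0.0513
```

```bash
python3 - <<'E'
from h import *
st(); e=R2.T@np.array([-.0673,.0785])+O; go(e[0],e[1],.058,-16)
E
```

```text
t 15.2 gauge xy [-0.0681  0.077 ] z 0.1376 Ftool [0.4 0.2 0.5] M [ 0.02 -0.03  0.03] w 0.0513
t 15.2 pos [0.5401 0.1876 0.1376] F [ 0.3  0.3 -0.5] w 0.0513
shift [0.0015 0.0008 0.0796] turn [0.03 0.01 0.28]
```

Request:
drive_tool(
  rows="0.0015 0.001 0.015 0 0 0; 0.0015 0.001 0.035 0 0 0; 0.0015 0.001 0.055 0 0 0; 0.0015 0.001 0.07 0 0 0; 0.0015 0.001 0.077 0 0 0; 0.0015 0.001 0.079 0 0 0; 0.0015 0.001 0.079 0 0 0",
)

```text
time: 16.08
ee_pos: [0.5415, 0.1895, 0.0591]
eef_rot: [[0.27, 0.963, 0.001], [0.963, -0.27, 0.0], [0.0, 0.001, -1.0]]
force: [0.2, -0.0, 0.1]
gripper_width: 0.0517
```

Request:
drive_tool(
  rows="0 0 0 0 0 0; 0 0 0 0 0 0; 0 0 0 0 0 0; 0 0 0 0 0 0; 0 0 0 0 0 0; 0 0 0 0 0 0",
  jaw=0,
  grip_force=20,
)

```text
time: 16.82
ee_pos: [0.5414, 0.1895, 0.0593]
eef_rot: [[0.27, 0.963, 0.001], [0.963, -0.27, 0.0], [0.0, 0.001, -1.0]]
force: [-0.8, 0.2, 5.7]
gripper_width: 0.0134
```

```bash
python3 - <<'E'
from h import *
st()
E
```

```text
t 16.825 gauge xy [-0.0675  0.0792] z 0.0593 Ftool [-0.  -0.8 -5.7] M [ 0.28 -0.01  0.14] w 0.0134
```

Request:
drive_tool(
  rows="0 0.006 0 0 0 0; 0 0.014 0 0 0 0; 0 0.022 0 0 0 0; 0 0.03 0 0 0 0; 0 0.038 0 0 0 0; 0 0.046 0 0 0 0; 0 0.05 0 0 0 0; 0 0.05 0 0 0 0",
)

```text
time: 17.82
ee_pos: [0.5902, 0.1756, 0.0594]
eef_rot: [[0.271, 0.963, 0.002], [0.963, -0.271, -0.0], [0.0, 0.002, -1.0]]
force: [1.1, -0.4, 4.5]
gripper_width: 0.0136
```

```bash
python3 - <<'E'
from h import *
st()
E
```

```text
t 17.825 gauge xy [-0.0167  0.0793] z 0.0594 Ftool [-0.1  1.2 -4.5] M [-0.11 -0.23  0.13] w 0.0136
```

Request:
drive_tool(
  rows="0 0.006 0 0 0 0; 0 0.014 0 0 0 0; 0 0.022 0 0 0 0; 0 0.03 0 0 0 0; 0 0.038 0 0 0 0; 0 0.045 0 0 0 0; 0 0.048 0 0 0 0; 0 0.048 0 0 0 0",
)

```text
time: 18.82
ee_pos: [0.636, 0.1626, 0.0594]
eef_rot: [[0.27, 0.963, 0.002], [0.963, -0.27, -0.0], [-0.0, 0.002, -1.0]]
force: [0.2, -2.0, 5.5]
gripper_width: 0.014
```

```bash
python3 - <<'E'
from h import *
st()
E
```

```text
t 18.825 gauge xy [0.0309 0.0794] z 0.0594 Ftool [-1.8  0.7 -5.5] M [ 0.02 -0.18  0.14] w 0.014
```

Request:
drive_tool(
  rows="0 0 0 0 0 0; 0 0 0 0 0 0; 0 0 0 0 0 0; 0 0 0 0 0 0; 0 0 -0.01 0 0 0; 0 0 -0.03 0 0 0; 0 0 -0.06 0 0 0; 0 0 -0.1 0 0 0",
  jaw=0.6,
)

```text
time: 19.82
ee_pos: [0.635, 0.1629, 0.1604]
eef_rot: [[0.27, 0.963, -0.0], [0.963, -0.27, -0.0], [-0.0, -0.0, -1.0]]
force: [0.2, 0.1, 0.3]
gripper_width: 0.0513
```

Request:
drive_tool(
  rows="-0.02 0 0 0 0 0; -0.05 0 0 0 0 0; -0.08 0 0 0 0 0; -0.08 0 0 0 0 0; -0.08 0 0 0 0 0",
)

```text
time: 20.45
ee_pos: [0.6137, 0.0858, 0.1589]
eef_rot: [[0.271, 0.963, 0.0], [0.963, -0.271, 0.0], [0.0, 0.0, -1.0]]
force: [0.6, -0.0, 0.3]
gripper_width: 0.0509
```

```bash
python3 - <<'E'
from h import *
st()
p,d,K,E=snap("wrist")
v,u=np.mgrid[:420,:560]; x=(u-K[0,2])/K[0,0];y=(v-K[1,2])/K[1,1];r=np.hypot(x,y)+1e-9
c=np.stack([x/r*np.tan(np.minimum(r,1.4))*d,y/r*np.tan(np.minimum(r,1.4))*d,d],-1)
W=(c-E[:3,3])@E[:3,:3]; G=np.concatenate([(W[...,:2]-O)@R2.T,W[...,2:]],-1)*1000
ok=(r<1.2)&(d>0)
def rep(n,m):
    m=m&ok; print(n,m.sum(),[np.percentile(G[m][:,i],[2,50,98]).round(1).tolist() for i in range(3)])
br=(p[...,0].astype(int)>1.6*p[...,2])
rep("fin top",(abs(G[...,1]-78)<14)&(abs(G[...,2]-65)<4)&(abs(G[...,0])<95))
rep("steel finger",(G[...,1]>42)&(G[...,1]<60)&(abs(G[...,2]-26)<5)&(abs(G[...,0])<95))
rep("blank top",br&(abs(G[...,1]+3)<14)&(abs(G[...,2]-69)<4)&(abs(G[...,0])<95))
rep("blank side",br&(abs(G[...,1]+3)<14)&(G[...,2]>28)&(G[...,2]<45)&(abs(G[...,0])<95))
cv2.imwrite("pics/w5.png",np.clip(p[...,::-1]*1.5,0,255).astype(np.uint8))
E
```

```text
t 20.45 gauge xy [ 0.0306 -0.0006] z 0.1589 Ftool [ 0.1  0.5 -0.3] M [-0.01  0.03  0.  ] w 0.0509
fin top 713 [[25.3, 31.8, 38.2], [68.3, 78.7, 89.3], [63.1, 64.5, 66.0]]
steel finger 224 [[28.2, 31.4, 35.2], [43.4, 51.4, 59.9], [23.4, 24.7, 26.1]]
blank top 561 [[22.1, 30.2, 38.3], [-9.4, -0.7, 7.2], [66.2, 68.7, 70.0]]
blank side 119 [[21.7, 30.0, 38.1], [1.5, 6.4, 7.7], [28.5, 36.9, 44.7]]
```

View pics/w5.png

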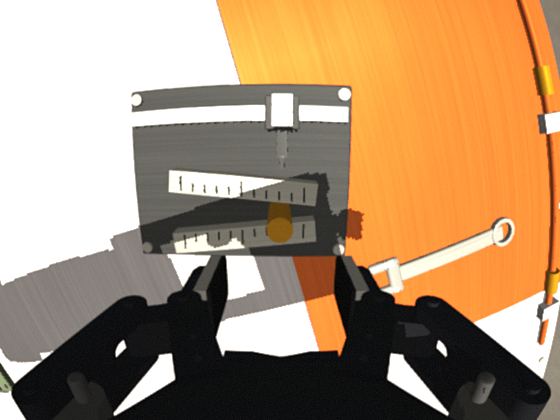

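The final wrist view shows the blank's top at (279,230) and the pointer's finger at (283,155). They are level within about 1.5 mm and the gripper is clear, so I'm handing in.

```bash
python3 -c "
from rig import hand_in
print(hand_in())"
```

```text
the job is handed in; nothing more can be done
None
```

The blank from the cork pad is wedged upright in the taper gauge's slot, with the pointer level beside it. I handed the job in at about 20.5 s of the 61 s. `hand_in()` gives no verdict.

**What I did:** I gripped the blank on the pad, stood it in the slot's wide mouth and slid it along until it wedged. I released it, then gripped the pointer's fin, slid it about 98 mm, let go and backed off.

**Size:** It is the 18 mm blank. The gripper read about 17.2 mm, the top camera gave about 17.8 mm, and it wedged at about +30 mm along the slot, where 18 mm is expected.

**Last checks** (wrist camera depth):
- **Blank position:** its axis is at x ≈ 30.2 mm. It is upright, with the top and side x agreeing within 0.2 mm. Its top is at 68.7 mm, so it is standing on the slot floor.
- **Pointer:** it is at x ≈ 31.4–31.8 mm, about 1.5 mm from the blank's axis against the 6 mm allowed.
- **Robot:** the gripper was clear and the force reading was near zero.

**Disagreements and limits:**
- **Slot centre line:** the top and wrist cameras differed by about 2 mm across the slot. I settled it from the wrist view, with the side force staying under 1 N.
- **Wrist readings of the blank:** an earlier wrist measurement put its axis about 1 mm further along, at 31.1 mm.
- **Bystanders:** I did not measure the two board blanks, the spanner or the bottle again at the end. The arm did not work near them and no unexpected contact force showed.

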